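Slide the cup holder home on its rail and lock its cam lever

ROBOT

A 7-joint arm with a two-finger parallel gripper is mounted at the origin on the work surface. World frame = base frame: x ahead of the robot, y to its left, z up, the work surface at z = 0. Lengths are in mm, angles in rad, forces in N, time in s.
With the tool pointing down it reaches from about 400 to 850 mm from the base axis. Payload 4.5 kg.
Tool frame: the origin (TCP) lies at the very end of the fingers, on their centre line; the grasp point (between the pads) lies 19 mm behind it; z points along the fingers, y is the line along which they close (so a half turn about z gives the same grasp; the last joint's range is limited). The gripper opens to 88 mm and grips with 3 to 60 N. Pads are 18 mm wide; open, the fingers measure 123 mm over their backs; the gripper's body (75 mm by 187 mm) begins 45 mm behind the grasp point.
Start: joints at [1.156, 0.689, -0.195, 1.565, 0.157, 0.902, -0.215], TCP at [271.209, -563.116, 238.743] pointing down, gripper open.
Joint ranges: [-3.01, 3.01], [-0.46, 2.08], [-1.47, 1.51], [0.13, 2.56], [-1, 4.14], [0.04, 2.09], [-2.66, 2.66]. Speed limits (rad/s): [2.57, 2.57, 3.14, 3.14, 3.14, 3.14, 3.14].

INTERFACE

Orientations are given as a unit quaternion [x, y, z, w].
In Python, from plant import manip, inverse_kinematics, imaging, current_time_s, current_qpos, current_dq, current_tau, current_tcp_pos, current_eef_rot, current_wrist_force, current_moment, current_grip_width, current_grasp_force gives the robot as it stands. The module is installed in compiled form; this text tells all that it offers. Calls block until the motion is done:
- manip.reach(position, orientation): joint-space move of the TCP to a pose.
- manip.move_l(position, rotation=None, vel=150, force_limit=None): straight line of the TCP; rotation=None keeps the orientation; vel is the mean speed in mm/s. With force_limit (N) it stops when the force on the tool has changed by that much, and returns True; else False.
- manip.move_j(angles): joint-space move.
- manip.move_gripper(opening, squeeze=None): opening from 0.0 (shut) to 1.0 (fully open); squeeze is the grip in N (None keeps the last); returns when the fingers have stopped.
- manip.sleep(seconds).
- inverse_kinematics(position, orientation): joint angles nearest the present ones, or None.
- imaging.read_camera(name): name is "scene" or "top" or "wrist"; returns the picture (384x512x3 uint8, red, green, blue); there is no depth.
- imaging.camera_params(name): a dict with "fov_y" (degrees; the focal length in pixels is half the picture's height over the tangent of half this angle, whatever the lens; pixels are square), "cx", "cy" (the principal point, pixels), "k1" (the pictures are not rectified: a ray, as slopes to the right and down, at radius r is drawn at 1 + k1 r^2 times it, then the intrinsics apply), "xyz" and "attitude" of the camera in the world; the wrist camera has in their place "tool_from_camera" (4x4, takes a point from camera to tool coordinates, whose origin is the TCP and whose axes are the flange's). Camera axes: x right, y down, z forward; pixel columns grow to the right and rows downward; lengths in mm; the calibration is good to about 2 mm. A picture is of the moment at which its call begins: read the wrist's pose just before it. camera_params takes no time and is no camera call.
A pose or a line that the arm cannot do raises manip.Unreachable and nothing moves.
- manip.close_job(): hands the job in; it is judged then, once.
Trained networks look in the newest picture that a camera, given by its name, has taken for a name from the list of things; names that differ only in an ending like _2 or _b are one class to them, and where a whole thing is asked for, a point or a joint stands for the part that bears it (a point fixed in the world has none). Each returns a list of dicts, best first, with "conf" (0 to 1); they miss things now and then, are a little off and sometimes report something else, mostly with a low value. They report only what shows in the picture. A call takes as long as a camera call.
- imaging.spot_in(camera, thing): "position" ([column, row] in pixels, amid what is visible of it).
- imaging.mark_of(camera, thing): "position" ([column, row] in pixels: a listed point, or the origin of a listed thing).
Readings, each from a call of its own:
- current_time_s(): time.
- current_qpos(): joint angles.
- current_dq(): joint speeds.
- current_tau(): joint torques, N m.
- current_tcp_pos(): TCP position.
- current_eef_rot(): TCP orientation.
- current_wrist_force(): force on the tool from outside, world axes, zero at the start.
- current_moment(): the same for the moment, N m.
- current_grip_width(): opening from 0.0 (shut) to 1.0 (fully open).
- current_grasp_force(): force on a finger pad.
Only numpy, scipy, OpenCV 4.12 (cv2) and the standard library are available. Lean on these libraries where they do the work, as an engineer would, in place of code of your own. Each camera call takes 0.05 s, during which the arm holds its last target. There are 200 camera calls.

TASK

On the desk two short accessory rails each carry a sliding clamp with a cam lever standing up (free). Slide the clamp that carries the round cup along its rail until it is fully home against the rail's upright end plate, then flip its lever all the way down flat, towards the robot, so that it locks there. Leave the clamp with the rectangular tray and its lever, the bottle and the mouse as they are.

Things in the scene. Friction and masses are not known exactly. Their poses are not given: they have to be found in the camera images.
- cup_slide (a joint): Position (m) of the cup's clamp on its rail: 0 = far from the end plate, 0.110 = touching it; starts at 0 to 0.04. Grey block, 64 mm long along the rail, 56 mm wide, top 44 mm above the desk. With the lever up it slides at about 3 N and stays where left. Push its end face just above the rail, 32 to 44 mm over the desk.
- cup_lever (a joint): Angle (rad) of the cup clamp's cam lever: 0 = level, pointing to the robot side (locked); 1.45 = nearly upright (free). Starts at 1.15 to 1.4; stays where left. Black, 82 mm from hinge to tip, 16 mm wide (22 at the tip), 8 to 10 mm thick. Below 0.6 rad the cam grips the rail, so the slide is stiff; pressing on takes about 8 N at the tip, and it holds itself flat.
- cup_hinge (a point): Point on the lever's hinge axis, 54 mm above the desk; moves with the cup's clamp. Axes: y along the rail towards the end plate, z up, x across the rail, away from the robot. In this frame the rail's centre line is at x = -8 mm, the clamp's end faces at y = -32 and +32 mm, the cup's centre at x = +72 mm. The locked lever lies along -x.
- cup_plate (a point): Middle of the top edge of the upright end plate of the cup's rail, 66 mm above the desk; plate 66 mm wide, 12 mm thick, at one end only. The rail is fixed to the desk, 260 mm long, 30 mm wide, its top 30 mm above the desk.
- cup_rim (a point): Centre of the mouth of the white round cup, 72 mm across, 74 mm above the desk, on the clamp's far side; moves with the clamp.
- tray_lever_tip (a point): Tip of the cam lever on the other, identical rail and clamp, which carries a white rectangular tray (74 x 100 x 40 mm) instead of the cup. To be left alone, its lever standing up.
- bottle: White gel bottle, 50 mm across, 150 mm tall, standing loose on the desk; origin at the centre of its underside. Leave alone.
- mouse: White computer mouse, 105 x 60 x 34 mm, loose on the desk; origin at the centre of its underside. Leave alone.

How it is judged:
By the outcome, as a careful person would: the job done as asked, in the order asked, and still so for the second after the job is handed in, with the robot touching nothing.
It also fails if it takes over 48 s, if anything falls off the work surface, if the arm or the gripper's body presses on something with over 40 N, if the wrist force passes 120 N, or if a joint passes its speed limit or range.

## Working session

There is one attempt and no reset: what is moved stays moved. The work goes in short steps, each a Python script; the robot and the scene stay as the last script left them, time stands still between calls to the robot, and variables do not carry over. Pictures are saved under pics/ and viewed, at most 10 in all, crops included, and the job is handed in when it is done.

```bash
mkdir -p pics
cat > h.py <<'E'
import numpy as np, cv2
from scipy.spatial.transform import Rotation as R
from plant import *
from plant import manip, imaging
def cam(name):
    p=imaging.camera_params(name)
    f=192/np.tan(np.radians(p["fov_y"])/2)
    return p,f
def pose(name,p):
    if "xyz" in p:
        a=np.array(p["attitude"],float)
        M=a if a.shape==(3,3) else R.from_quat(a).as_matrix()
        return M,np.array(p["xyz"],float)
    T=np.array(p["tool_from_camera"]); Rt=R.from_quat(current_eef_rot()).as_matrix()
    return Rt@T[:3,:3], Rt@T[:3,3]+np.array(current_tcp_pos())
def ray(name,px):
    p,f=cam(name); M,c=pose(name,p)
    d=np.array([px[0]-p["cx"],px[1]-p["cy"]])/f; u=d.copy()
    for _ in range(30): u=d/(1+p["k1"]*(u@u))
    return c,M@np.array([u[0],u[1],1.])
def atz(name,px,z):
    c,d=ray(name,px); return c+d*(z-c[2])/d[2]
def tri(rays):
    A=np.zeros((3,3));b=np.zeros(3)
    for c,d in rays:
        d=d/np.linalg.norm(d);P=np.eye(3)-np.outer(d,d);A+=P;b+=P@c
    return np.linalg.solve(A,b)
def save(name,im): cv2.imwrite("pics/"+name,im[:,:,::-1])
E
python3 - <<'E'
from h import *
print(current_time_s())
ims=[]
for n in("scene","top"):
    im=imaging.read_camera(n); save(n+"0.png",im)
    print(n,imaging.camera_params(n))
    for t,z in(("cup_hinge",54),("cup_plate",66),("cup_rim",74),("tray_lever_tip",None),("bottle",0),("mouse",0)):
        for r in imaging.mark_of(n,t)[:3]:
            print(n,t,np.round(r["position"],1),round(r["conf"],2), z is not None and atz(n,r["position"],z).round(1))
print(imaging.camera_params("wrist"),current_eef_rot(),current_time_s())
E
```

```text
0.0
scene {'fov_y': 54.70189353743203, 'cx': 249.6548837032326, 'cy': 193.2807216657514, 'k1': -0.04919096480714068, 'xyz': array([ 848.54957758, -477.03440913,  812.77901339]), 'attitude': array([ 0.91212881,  0.24962428, -0.08710725, -0.31324284])}
scene cup_hinge [280.5 164.5] 0.62 [567.1 160.9  54. ]
scene cup_hinge [312.4 281.7] 0.35 [ 789.1 -110.6   54. ]
scene cup_plate [295.8 138.7] 0.63 [562.8 262.5  66. ]
scene cup_rim [310.6 167.3] 0.72 [648.5 176.1  74. ]
scene cup_rim [294.1 134.9] 0.38 [554.7 266.2  74. ]
scene tray_lever_tip [190.  263.3] 0.88 False
scene bottle [311.8 281.4] 0.71 [783.3 -84.6   0. ]
scene mouse [200.1 190.1] 0.6 [398.4   6.3   0. ]
top {'fov_y': 46.8061221630879, 'cx': 263.44878027350086, 'cy': 185.69322974717954, 'k1': -0.044543457002710084, 'xyz': array([ 430.71795285,   44.59097213, 1024.96668462]), 'attitude': array([ 0.70975994, -0.70048339,  0.05891981, -0.04574176])}
top cup_hinge [203.7 186.2] 0.58 [572.7 159.3  54. ]
top cup_plate [315.4 103.8] 0.64 [762.7 -87.6  66. ]
top cup_plate [151.1 186.6] 0.59 [568.4 272.5  66. ]
top cup_rim [200.8 154.1] 0.62 [640.6 165.5  74. ]
top tray_lever_tip [396.5 187.6] 0.58 False
top bottle [315.1 106.1] 0.88 [779.7 -96.    0. ]
top mouse [271.9 268.6] 0.58 [393.2   4.9   0. ]
{'fov_y': 70.61646137105318, 'cx': 257.6649096577757, 'cy': 194.41277384382016, 'k1': -0.051902214287629395, 'tool_from_camera': array([[ 1.24220161e-04, -9.62305492e-01, -2.71970816e-01,
         7.04235926e+01],
       [ 9.99999414e-01,  4.11918044e-04, -1.00073571e-03,
        -1.31550493e+00],
       [ 1.07504316e-03, -2.71970533e-01,  9.62304980e-01,
        -1.45355039e+02],
       [ 0.00000000e+00,  0.00000000e+00,  0.00000000e+00,
         1.00000000e+00]])} [9.74922774e-01 2.22543443e-01 6.04125105e-06 3.29960861e-05] 0.7
```

```bash
python3 -c "
import cv2,numpy as np
a=cv2.imread('pics/scene0.png');b=cv2.imread('pics/top0.png')
c=cv2.resize(b[60:300,110:430],(800,600));cv2.imwrite('pics/topc.png',c)
c=cv2.resize(a[80:320,150:470],(800,600));cv2.imwrite('pics/scenec.png',c)"
```

```text
(no output)
```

View pics/topc.png

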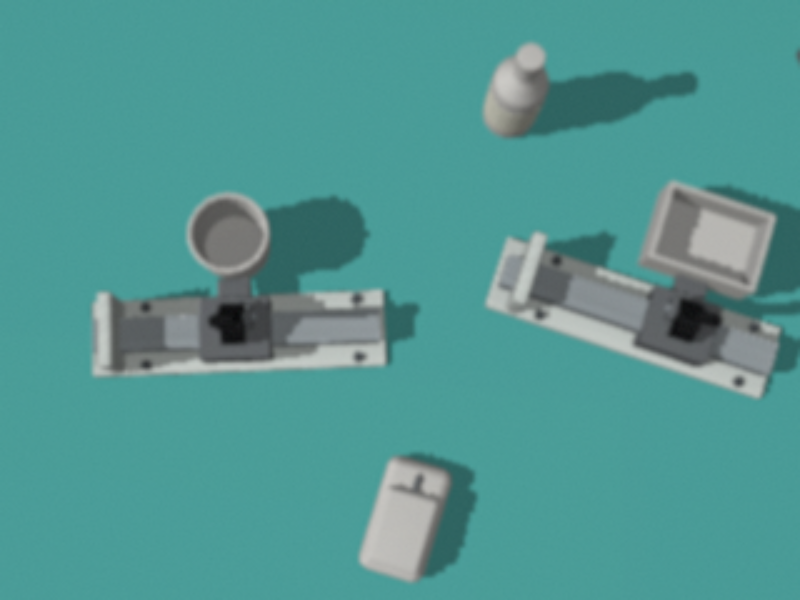

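View pics/scenec.png

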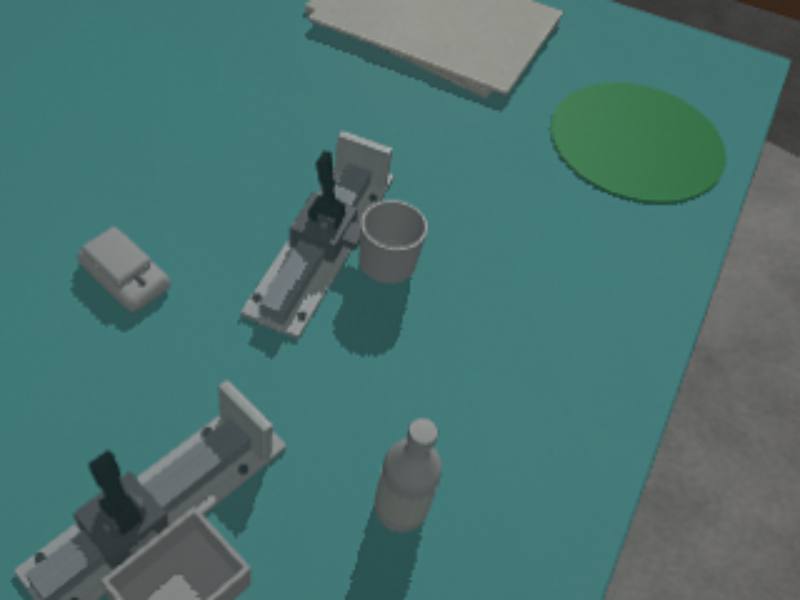

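The top crop shows the cup clamp at (236,328) on the left rail. Its plate is at (105,333), its lever is dark and upright, and the rail runs nearly along world y. The tray rail and the bottle are on the right, and the mouse is below. The scene crop agrees: the lever leans slightly and the cup is on the far side. Next I'll take a wrist look from above the clamp.

Run:
```python
from h import *
o=lambda x,y:(110+x*.4,60+y*.4)
print([atz("top",o(*p),8).round(1) for p in((93,375),(385,365))])
def ori(uy):
    uy=np.array(uy)/np.linalg.norm(uy); x=-uy; z=np.array([0,0,-1.]); return R.from_matrix(np.c_[x,np.cross(z,x),z]).as_quat()
q=ori([-.02,1,0]); manip.reach([565,110,290],q)
im=imaging.read_camera("wrist"); save("w1.png",im)
for t,z in(("cup_hinge",54),("cup_plate",66),("cup_rim",74)):
    for r in imaging.mark_of("wrist",t)[:2]: print(t,np.round(r["position"],1),round(r["conf"],2),atz("wrist",r["position"],z).round(1))
print(current_qpos(),current_time_s(),current_tcp_pos())
```

```text
[array([522.3, 292.6,   8. ]), array([535.4,  24.7,   8. ])]
cup_hinge [251.8 202.4] 0.82 [572.5 161.2  54. ]
cup_plate [368.7  99.1] 0.61 [421.6  13.4  66. ]
cup_rim [198.2 210.4] 0.73 [647.7 168.5  74. ]
[-0.8582981   0.91161575  1.30387423  1.68963083 -0.91767806  1.28748833
 -2.4797084 ] 3.5 [565.05708361 109.3290299  289.99567716]
```

View pics/w1.png

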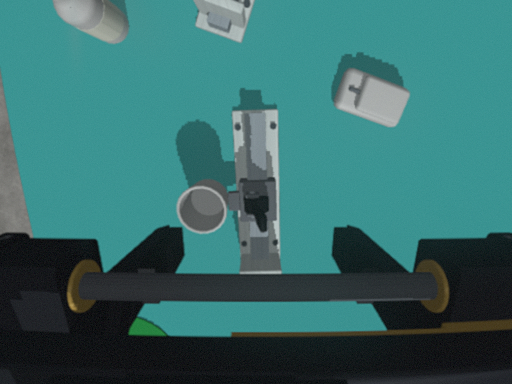

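The wrist view shows the rail running vertically, from the top-left corner (233,111) to the plate near row 262. The clamp is at (258,195) and its lever leans to (263,220). The cup is at (202,207). The arm sits near two joint limits, so I'll check the alternative orientation.

```bash
cat >> h.py <<'E'
a=0.049
UY=np.array([-np.sin(a),np.cos(a),0]); UX=np.array([np.cos(a),np.sin(a),0]); UZ=np.array([0,0,1.])
def ori(tilt,s=1):  # tool leans back (-UY) by tilt; tool x = s*UY side
    z=np.sin(tilt)*UY-np.cos(tilt)*UZ; x=s*(np.cos(tilt)*UY+np.sin(tilt)*UZ)
    return R.from_matrix(np.c_[x,np.cross(z,x),z]).as_quat()
def P(H,x,y,z): H=np.array(H); return np.array([H[0],H[1],0])+x*UX+y*UY+z*UZ
E
python3 - <<'E'
from h import *
for p in((233,111),(277,111),(240,250),(279,250)): print(p,atz("wrist",p,8).round(1))
H=(571,161)
np.set_printoptions(precision=2,suppress=True)
for s in(1,-1):
  for n,po,t in(("pre",P(H,-12,-90,120),.4),("low",P(H,-12,-70,37),.4),("end",P(H,-12,60,37),.4),("lev",P(H,30,80,160),0),("lev0",P(H,-50,80,60),0)):
    print(s,n,inverse_kinematics(po,ori(t,s)))
E
```

```text
(233, 111) [603.7  31.6   8. ]
(277, 111) [537.   30.3   8. ]
(240, 250) [592.7 263.6   8. ]
(279, 250) [524.7 262.3   8. ]
1 pre [ 0.48  0.96 -0.84  1.82  0.47  0.59 -0.43]
1 low [ 0.44  1.12 -0.84  1.84  0.76  0.5  -0.67]
1 end [ 0.11  1.04 -0.63  1.85  0.48  0.3  -0.62]
1 lev [-0.24  0.83 -0.41  1.57  0.41  0.83 -0.76]
1 lev0 [-0.4   0.89 -0.2   1.86  0.37  0.43 -0.81]
-1 pre [-0.11  0.85  0.23  1.85 -0.93  0.74 -2.26]
-1 low [-0.03  0.97  0.02  1.87 -0.95  0.52 -2.22]
-1 end [-0.13  0.97 -0.19  1.86 -0.78  0.34 -2.58]
-1 lev [ 0.1   1.1  -1.26  1.55  1.08  1.3   1.89]
-1 lev0 [ 0.1   1.23 -1.26  1.83  1.3   1.2   1.57]
```

```bash
python3 - <<'E'
from h import *
H=(572,161)
manip.move_l([565,60,400],vel=250)
manip.reach(P(H,-14,-110,200),ori(.4))
print(current_tcp_pos(),current_time_s())
manip.move_l(P(H,-14,-75,37.5),vel=150)
f0=np.array(current_wrist_force())
c=manip.move_l(P(H,-14,-30,37.5),vel=60,force_limit=2)
print(c,P(H,0,0,0),current_tcp_pos(),np.array(current_wrist_force())-f0)
p0=np.array(current_tcp_pos())
c=manip.move_l(P(H,-14,60,37.5),vel=50,force_limit=20)
p1=np.array(current_tcp_pos())
print(c,p1,(p1-p0)@UY,np.array(current_wrist_force())-f0,current_time_s())
save("s2.png",imaging.read_camera("scene"))
E
python3 -c "
import cv2
a=cv2.imread('pics/s2.png');cv2.imwrite('pics/s2c.png',cv2.resize(a[70:250,200:400],(667,600)))"
```

```text
[562.95292983  50.5844862  199.2629757 ] 6.075
False [572. 161.   0.] [559.50445216 129.85393367  37.31102902] [1.25107729 0.4481146  0.20978693]
True [552.87631423 213.75914373  36.15520612] 84.12915082169282 [-0.92565715 -1.97633084  4.44420284] 9.9
```

View pics/s2c.png

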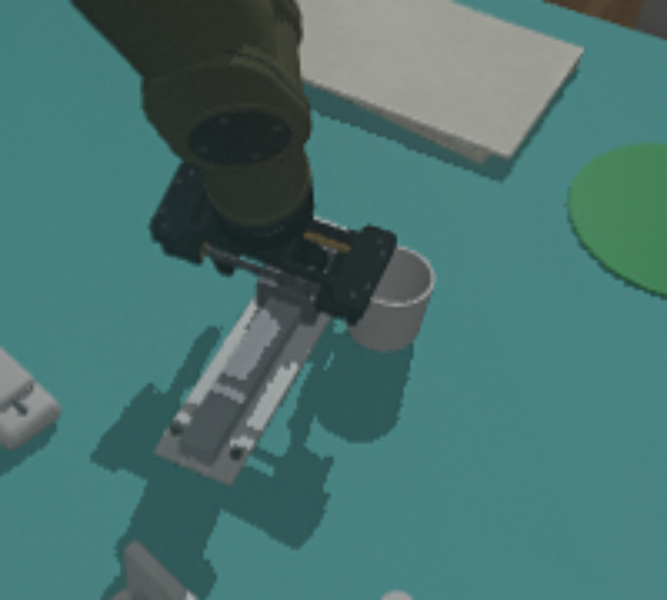

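The picture shows I left the gripper open, so the fingers straddled the clamp (block near (285,290) in the crop). I'll back out the same way and look.

Run:
```python
from h import *
H=(572,161)
manip.move_l(P(H,-14,-75,37.5),vel=150)
manip.move_l(P(H,-14,-110,140),vel=200)
manip.move_gripper(0.0)
save("t3.png",imaging.read_camera("top")); 
for t,z in(("cup_hinge",54),("cup_plate",66),("cup_rim",74)):
    for r in imaging.mark_of("top",t)[:2]: print("top",t,np.round(r["position"],1),round(r["conf"],2),atz("top",r["position"],z).round(1))
im2=imaging.read_camera("scene"); save("s3.png",im2)
for t,z in(("cup_hinge",54),("cup_plate",66),("cup_rim",74)):
    for r in imaging.mark_of("scene",t)[:2]: print("scene",t,np.round(r["position"],1),round(r["conf"],2),atz("scene",r["position"],z).round(1))
print(current_time_s(),current_grip_width(),current_wrist_force())
a=cv2.imread("pics/t3.png")[100:260,110:310];b=cv2.imread("pics/s3.png")[80:240,200:400]
cv2.imwrite("pics/c3.png",np.hstack([cv2.resize(v,(400,320),interpolation=cv2.INTER_CUBIC) for v in(a,b)]))
```

```text
top cup_hinge [166.5 187.8] 0.95 [567.9 241.2  54. ]
top cup_plate [151.2 188.1] 0.63 [565.1 272.1  66. ]
top cup_rim [163.9 152.9] 0.71 [642.1 246.3  74. ]
scene cup_hinge [295.2 150.7] 0.91 [578.5 229.3  54. ]
scene cup_plate [295.  138.3] 0.74 [560.1 262.8  66. ]
scene cup_rim [318.5 150. ] 0.88 [640.2 246.2  74. ]
13.3333 0.002013647574895137 [ 0.18984238 -0.33303939  0.43542918]
```

View pics/c3.png

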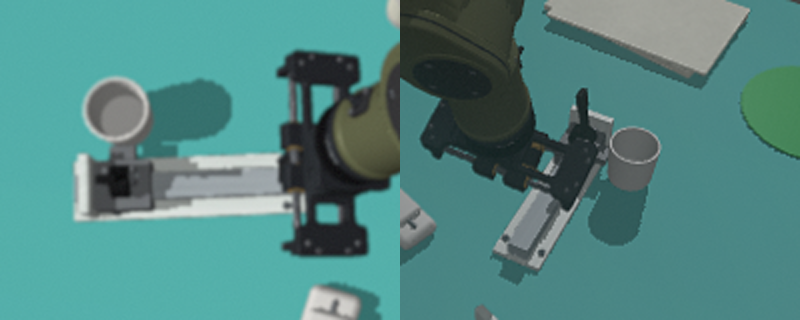

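The clamp was carried along to the plate, or nearly there, and the lever is still upright at (118,180) in the left crop. With the gripper now closed, I'll push the end face properly to seat it.

Run:
```python
from h import *
H=(572,161)
manip.move_l(P(H,-12,-20,90),vel=200)
manip.move_l(P(H,-12,5,37.5),vel=150)
f0=np.array(current_wrist_force())
c=manip.move_l(P(H,-12,60,37.5),vel=50,force_limit=18)
print(c,current_tcp_pos(),np.array(current_wrist_force())-f0,current_time_s())
manip.sleep(.3)
print(current_tcp_pos(),(np.array(current_tcp_pos())-P(H,0,0,0))@UY,np.array(current_wrist_force())-f0)
```

```text
True [558.43957255 192.66175683  36.71349024] [ 0.35914918 -1.8458026   0.8725996 ] 15.2167
[558.26482246 192.63296109  36.42458022] 32.26774773170747 [ 0.09632047 -0.45937111  0.41012937]
```

Run:
```python
from h import *
H=(572,161)
for F in(10,25):
    p=np.array(current_tcp_pos()); c=manip.move_l(P(H,-12,50,37.5),vel=12,force_limit=F)
    print(c,(np.array(current_tcp_pos())-P(H,0,0,0))@UY,np.array(current_wrist_force()),current_time_s())
```

```text
True 32.071467494447674 [ 0.79208568 -1.53517242  0.43239137] 16.1083
True 32.11085512411313 [ 0.2352076  -1.55985607  2.05243652] 17.0083
```

It doesn't advance any further against 25 N, so it's home. Now the lever.

Run:
```python
from h import *
H=P((572,161),0,72.4,0)
manip.move_l(P(H,-12,-75,45),vel=200)
manip.move_l(P(H,-12,-90,190),vel=250)
manip.reach(P(H,42,0,190),ori(0))
manip.move_l(P(H,42,0,114),vel=150)
print(current_time_s(),current_wrist_force())
for th in(1.45,1.2,.95,.7,.45,.25,.1):
    r=62+12*(1.45-th)/1.45
    c=manip.move_l(P(H,-r*np.cos(th)+5*np.sin(th)+17.5,0,54+r*np.sin(th)+5*np.cos(th)),vel=90,force_limit=45)
    print(th,c,np.round(current_tcp_pos(),1),np.round(current_wrist_force(),1))
    if c: break
else:
    c=manip.move_l(P(H,-57,0,50),vel=25,force_limit=30)
    print(c,np.round(current_tcp_pos(),1),np.round(current_wrist_force(),1))
print(current_time_s())
```

```text
19.3833 [-0.00732305  1.11242066 -0.86956365]
1.45 False [584.3 234.3 117.2] [-0.7  0.2 -0.6]
1.2 False [568.  233.3 115.7] [0.4 0.1 0.7]
0.95 False [551.8 232.6 110.7] [ 0.4 -0.4 -0.2]
0.7 False [537.3 231.8 101.8] [-0.5  0.  -0.1]
0.45 False [525.1 231.1  89.1] [-0.2 -0.5  0.6]
0.25 False [517.5 230.7  76.8] [ 0.1 -0.4 -0.7]
0.1 False [513.4 230.5  66.3] [-0.7 -1.2  0.6]
True [513.  230.8  59. ] [-1.2 -1.3 12.5]
22.225
```

Run:
```python
from h import *
H=P((572,161),0,72.4,0)
c=manip.move_l(P(H,-57,0,48),vel=15,force_limit=35)
print(c,np.round(current_tcp_pos(),1),np.round(current_wrist_force(),1))
manip.move_l(P(H,-57,0,200),vel=200)
manip.move_l(P(H,-80,-200,260),vel=250)
save("t4.png",imaging.read_camera("top"))
for t,z in(("cup_hinge",54),("cup_plate",66),("cup_rim",74)):
    for r in imaging.mark_of("top",t)[:1]: print(t,round(r["conf"],2),atz("top",r["position"],z).round(1))
save("s4.png",imaging.read_camera("scene"))
a=cv2.imread("pics/t4.png")[100:260,110:310];b=cv2.imread("pics/s4.png")[80:320,150:450]
cv2.imwrite("pics/c4.png",np.hstack([cv2.resize(v,(400,320),interpolation=cv2.INTER_CUBIC) for v in(a,b)]))
print(current_time_s())
```

```text
True [513.  230.8  59. ] [-1.7 -2.  13.5]
cup_plate 0.9 [561.4 269.1  66. ]
cup_rim 0.55 [638.8 245.7  74. ]
24.7083
```

View pics/c4.png

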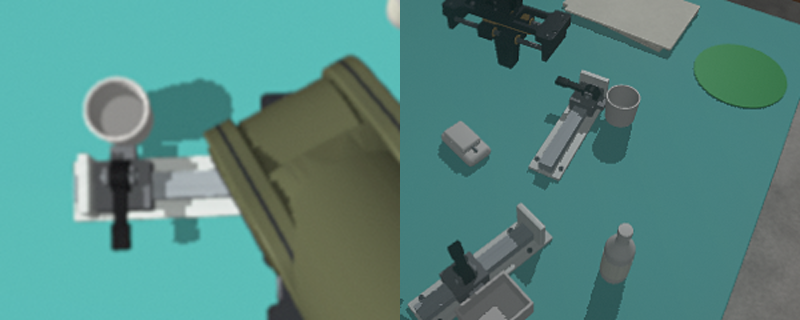

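The lever now lies flat towards the robot, with its tip at (120,245) in the left crop. The clamp is against the plate, and the tray, bottle and mouse are undisturbed. I'll hand it in.

```bash
python3 -c "
from h import *
print(manip.close_job(),current_time_s())"
```

```text
the job is handed in; nothing more can be done
the job is handed in; nothing more can be done
```

The cup's clamp is fully home against its end plate and its lever is pressed flat and locked; the job was handed in after about 25 s. My first push was made by mistake with the gripper open, and it carried the clamp to or nearly to the plate before I re-seated it with the fingers closed. The tray clamp, bottle and mouse look undisturbed in the last picture.

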